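# Lock the craft cutter's carriage for transport

### The job

Lock the craft cutter's carriage so that it can be carried: take the pink-headed transport lock pin out of the wooden tool block, put its tip through the brushed slot in the cutter's dark top plate and feel gently along the slot until it drops into the socket of the hidden carriage, and press it fully home, its head flush on the plate, before you let go. Never lean hard on the machine, and leave the other tools and the things on the table where they are.

Things in the scene. Friction and masses are not known exactly. Their poses are not given: they have to be found in the camera images.
- cutter: Craft cutter: a fixed cream box, 170 (x) by 300 (y) by 100 mm high, with a dark flat top plate. Origin: centre of its underside, on the table; turned by some yaw; z up, y along its 300 mm width, -x is its front. A cream hood along its rear edge stands 15 mm above the plate, starting 72 mm behind the slot's centre line. It carries the hidden carriage.
- slot_mid (a point): Middle of the slot in the cutter's top plate, level with the plate's upper surface, 100 mm above the table; axes as the cutter's: y along the slot, z up. The slot is 13 mm wide (x) and 112 mm long (y from -56 to +56 mm), straight through the 5 mm plate. Soft black dust brushes fill it and hide what lies below; a pin passes through them freely, without force.
- strip_mid (a point): Point 10 mm straight below slot_mid: the level of the smooth flat cover strip of the belt-driven carriage, under the whole slot. Its one socket, a round through hole 11.5 mm wide, free for 60 mm below, lies on the slot's centre line, anywhere from y = -40 to +40 mm from here; unseen and unmeasured, it must be felt. The strip slides along y only if pushed by more than about 12 N.
- lock_pin_grip (a point): Grip point of the transport lock pin, on its axis in the pink fluted round head (22 mm wide, 36 mm tall): 24 mm above the head's flat underside (the shoulder), 12 mm below its top, 52 mm above the tip; z up the pin. At the start the pin stands upright in the tool block, shoulder on its top. The pin weighs 25 to 47 g.
- lock_pin_shoulder (a point): Centre of the flat underside of the pin's pink head. Below it is the round steel stem, 9 mm wide and 28 mm long, its last 4 mm tapered to 5 mm. With the tip on the carriage strip the shoulder is 18 mm above the cutter's top plate; with the pin home in the socket the shoulder lies on the plate.
- lock_pin: The lock pin, 64 mm long; origin at the tip of its stem, z up the pin towards the head.
- block: Fixed light-wood tool block, 156 (x) by 56 (y) by 34 mm high, turned by some yaw; origin at the centre of its underside. Three holes 11 mm wide and 31 mm deep on its long axis at x = -50, 0 and +50 mm hold the lock pin and two other tools, in any order.
- blade_holder_grip (a point): Blade holder, a round blue-headed tool with an aluminium band, like the lock pin in size (head 22 mm wide, 34 mm tall); stands in the tool block. Point 24 mm above the block's top. To be left alone.
- scoring_tip_grip (a point): Scoring tip, a round white-headed tool with a mint band (head 22 mm wide, 40 mm tall); stands in the tool block. Point 24 mm above the block's top. To be left alone.
- glue_mid (a point): White glue bottle, 42 mm wide, 115 mm tall, upright on the table; point 55 mm up. To be left alone.
- bead_jar_mid (a point): Amber glass bead jar, 56 mm wide, 62 mm tall; point 30 mm up. To be left alone.
- bangle: Brass bangle lying flat, 68 mm across, 8 mm high; origin at the centre of its underside. To be left alone.
- scraper_grip (a point): White plastic scraper lying on the table, about 170 mm long; point on its handle. To be left alone.

How it is judged (in metres and radians):
On the way, in this order (a step that is already met when the one before it is completed fails the run):
1. the lock pin is drawn out of the tool block, its tip clear above it (height (world z) of lock_pin above 0.045 m and contact force between the fingers and lock_pin above 0.3 N), for 0.1 s.
2. the pin is fully home in the carriage's socket while the gripper still holds it: shoulder on the plate to 2.5 mm (z of lock_pin_shoulder in the frame of slot_mid between -0.003 and 0.0025 m and x of lock_pin_shoulder in the frame of slot_mid between -0.006 and 0.006 m and y of lock_pin_shoulder in the frame of slot_mid between -0.052 and 0.052 m and angle between lock_pin_grip's own z axis and vertical below 0.1 rad and contact force between the fingers and lock_pin above 0.3 N), for 0.1 s.
At the end, for the whole second after the job is handed in: The lock pin stands upright (0.1 rad) in the carriage socket, its shoulder within 2.5 mm of the top plate, within 6 mm of the slot's centre line and 52 mm of its middle, released and at rest; the other tools and loose things on the table are within 30 mm of where they were (z of lock_pin_shoulder in the frame of slot_mid between -0.003 and 0.0025 m and x of lock_pin_shoulder in the frame of slot_mid between -0.006 and 0.006 m and y of lock_pin_shoulder in the frame of slot_mid between -0.052 and 0.052 m and angle between lock_pin_grip's own z axis and vertical below 0.1 rad and linear speed of lock_pin below 0.02 m/s and contact force between the fingers and lock_pin below 0.05 N and distance of each of blade_holder_grip, scoring_tip_grip, glue_mid, bead_jar_mid, bangle, scraper_grip from where it was at the start of the episode below 0.03 m); the robot touches nothing.
It fails at once if the pin is pressed on or against the cutter with more than 40 N (contact force between lock_pin and cutter above 40 N).
It fails at once if the gripper or the arm presses on the cutter with more than 40 N (contact force between any of the fingers, the arm and cutter above 40 N).
It fails at once if another tool or thing on the table is shifted by more than 30 mm (distance of any of blade_holder_grip, scoring_tip_grip, glue_mid, bead_jar_mid, bangle, scraper_grip from where it was at the start of the episode above 0.03 m).
It also fails if it takes over 64 s, if anything falls off the work surface, if the arm or the gripper's body presses on something with over 40 N, if the wrist force passes 120 N, or if a joint passes its speed limit or range.

### The arm

A 6-joint arm with a two-finger parallel gripper is mounted at the origin on the work surface. World frame = base frame: x ahead of the robot, y to its left, z up, the work surface at z = 0. Lengths are in mm, angles in rad, forces in N, time in s.
With the tool pointing down it reaches from about 350 to 850 mm from the base axis. Payload 8.1 kg.
Tool frame: the origin (TCP) lies midway between the tips of the shut fingers; the grasp point (between the pads) lies 19 mm behind it; z points along the fingers, y is the line along which they close (so a half turn about z gives the same grasp; the last joint's range is limited). The gripper opens to 93 mm and grips with 3 to 60 N. Pads are 15 mm wide; open, the fingers measure 128 mm over their backs; the gripper's body (75 mm by 188 mm) begins 65 mm behind the grasp point.
Start: joints at [-1.412, 0.13, 1.488, -0, 1.523, -0.085], TCP at [144.855, -582.256, 218.635] pointing down, gripper open.
Joint ranges: [-2.96, 2.96], [-0.89, 2.26], [0.02, 2.5], [-1.34, 4.48], [0, 2.73], [-2.66, 2.66]. Speed limits (rad/s): [2.39, 2.39, 2.79, 3.14, 3.14, 3.14].

### API

Orientations are given as a 3x3 rotation matrix whose columns are the frame's x, y, z axes.
In Python, from cell import arm gives the robot as it stands.
- The arm moves only by the shell command python3 -m inch 'ROWS' [FORCE]. ROWS is JSON, a list that holds one entry, the list of rows, each a list of 7 numbers: the shift along the world's x, y, z each as a share of 400 mm, from -1 to 1, then the turn, a rotation vector about the world's x, y, z each as a share of pi rad, from -1 to 1, then the opening, from -1 (shut) to 1 (fully open). A call has 1 to 20 rows; each row shifts and turns the commanded pose from where the row before left it; what a row does not reach is not made up. A row lasts 1/8 s, in which the tool goes at most 62.5 mm and 10.7 degrees, less where a joint would pass 70% of its speed; a pose out of reach is approached as far as the arm can. A call with a number of a shift or a turn outside -1 to 1 is refused whole. A call with a gripper value outside its range is refused whole. The fingers move at their own pace and stop on an object; FORCE is the grip in N (left out, the last holds). Time passes only in rows, so rows that do not move let the fingers close. It gives the time, the measured TCP pose, the force, the opening and the grip force at its end, in the units of the state.
- arm.get_obs(): the state, without advancing time (a new reading comes with each control period).
- arm.read_camera(name): name is "scene" or "top"; returns a dict with "img" (384x512x3 uint8, red, green, blue), "z_map" (384x512 float32, mm along the optical axis (not along the pixel's ray), 0 where there is no reading), "fx", "fy", "cx", "cy" (pixels), "R" (3x3) and "t" (3): a world point X has camera coordinates R X + t. Camera axes: x right, y down, z forward; pixel columns grow to the right and rows downward; lengths in mm; the calibration is good to about 2 mm. A picture is of the moment at which its call begins.
- arm.finish_job(): hands the job in; it is judged then, once.
The state is a dict: "time_s": time; "joints": joint angles; "dq": joint speeds; "effort": joint torques, N m; "tool_pos": TCP position; "orientation": TCP orientation; "wrist_force": force on the tool from outside, world axes, zero at the start; "wrist_torque": the same for the moment, N m; "grip_width": finger opening in mm; "finger_force": force on a finger pad.
Only numpy, scipy, OpenCV 4.12 (cv2) and the standard library are available. Lean on these libraries where they do the work, as an engineer would, in place of code of your own. Each camera call takes 0.05 s, during which the arm holds its last target. There are 200 camera calls.

## Working session

There is one attempt and no reset: what is moved stays moved. The work goes in short steps, Python scripts to look and compute and a shell command to move; the robot and the scene stay as the last step left them, time stands still between calls to the robot, and variables do not carry over. Pictures are saved under pics/ and viewed, at most 10 in all, crops included, and the job is handed in when it is done.

```bash
mkdir -p pics; ls
python3 - <<'E'
from cell import arm
import cv2,pickle
d={}
for n in("top","scene"):
    c=arm.read_camera(n); d[n]=c; cv2.imwrite(f"pics/{n}0.png",c["img"][:,:,::-1]); print(n,c["fx"],c["cx"],c["cy"],c["R"],c["t"])
pickle.dump(d,open("c0.pkl","wb"))
print(arm.get_obs())
E
```

```text
pics
top 409.29353061810235 262.02869415767555 186.6946786175469 [[ 0.01036384 -0.99985362  0.01361324]
 [-0.99804865 -0.01118154 -0.06143187]
 [ 0.0615751  -0.01295001 -0.99801844]] [ -67.02073467  550.98672725 1435.3786942 ]
scene 358.9052910798928 254.34205394986378 189.1137184687412 [[ 0.22764706  0.97353446  0.0201861 ]
 [ 0.71324083 -0.15259628 -0.68410664]
 [-0.66292106  0.17013241 -0.72910262]] [ -78.96257101 -315.50655905 1527.81251494]
{'time_s': 0.1, 'joints': array([-1.41237928e+00,  1.31090977e-01,  1.48914577e+00,  6.87341295e-06,
        1.52301678e+00, -8.53797122e-02]), 'dq': array([ 3.84492937e-04, -2.58223939e-03, -1.39839832e-03,  4.28561542e-05,
       -1.59228424e-06, -1.93193734e-03]), 'effort': array([ 2.43081042e-03, -5.61337388e+01, -4.93096375e+01,  7.69724767e-02,
        2.91104161e-02, -7.99923669e-05]), 'tool_pos': array([ 144.78864014, -581.74307763,  217.7026841 ]), 'orientation': array([[ 9.70428575e-01,  2.41388308e-01, -2.55232133e-04],
       [ 2.41388398e-01, -9.70427199e-01,  1.64116062e-03],
       [ 1.48472781e-04, -1.65423923e-03, -9.99998621e-01]]), 'wrist_force': array([ 0.17963684, -0.28664608,  0.23068881]), 'wrist_torque': array([-0.01135216,  0.04883949,  0.01568845]), 'finger_force': 0.0, 'grip_width': 92.91814822331386}
```

View pics/top0.png

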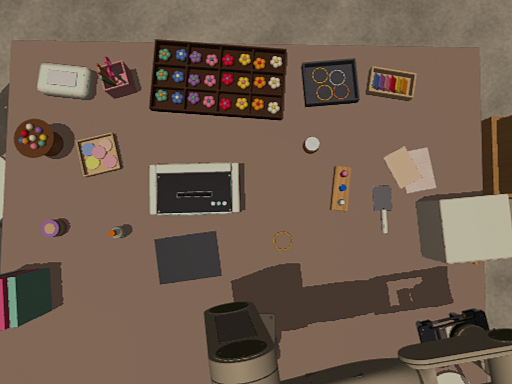

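View pics/scene0.png

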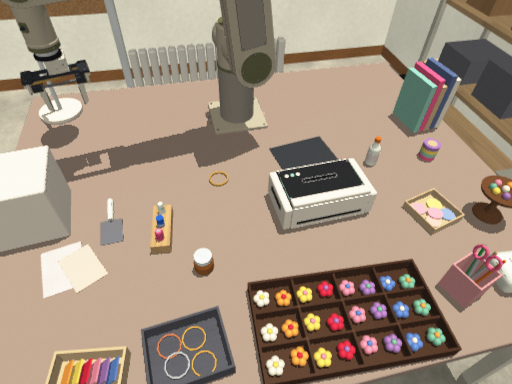

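The top view shows the block at (342,188), with the pink head at (344,174), blue at (343,188) and white at (342,203). The cutter plate is around (195,190), with the slot at about (178–212,194) and the hood on the far (+x) side. Next I'll enlarge the crops.

```bash
cat > h.py <<'E'
import numpy as np,cv2
def ray(c,u,v,z):
    """pixel -> world point on the plane at height z"""
    R,t=np.array(c["R"]),np.array(c["t"])
    d=R.T@np.array([(u-c["cx"])/c["fx"],(v-c["cy"])/c["fy"],1]);o=-R.T@t
    return o+d*(z-o[2])/d[2]
E
python3 - <<'E'
import pickle,cv2,numpy as np
d=pickle.load(open("c0.pkl","rb"))
t=d["top"]["img"];s=d["scene"]["img"]
f=lambda im,x,y,w,h,k:cv2.resize(im[y:y+h,x:x+w],(w*k,h*k),interpolation=cv2.INTER_NEAREST)
a=f(t,144,156,100,64,6)[:,:600]; b=f(t,328,160,32,56,6)
top=np.hstack([a,np.pad(b,((0,384-336),(0,0),(0,0)))])
e=f(s,266,155,112,34,5); g=f(s,145,196,40,60,3)
bot=np.zeros((200,792,3),np.uint8);bot[:170,:560]=e;bot[:180,580:700]=g
cv2.imwrite("pics/crop0.png",np.vstack([top,bot])[:,:,::-1])
E
```

```text
(no output)
```

View pics/crop0.png

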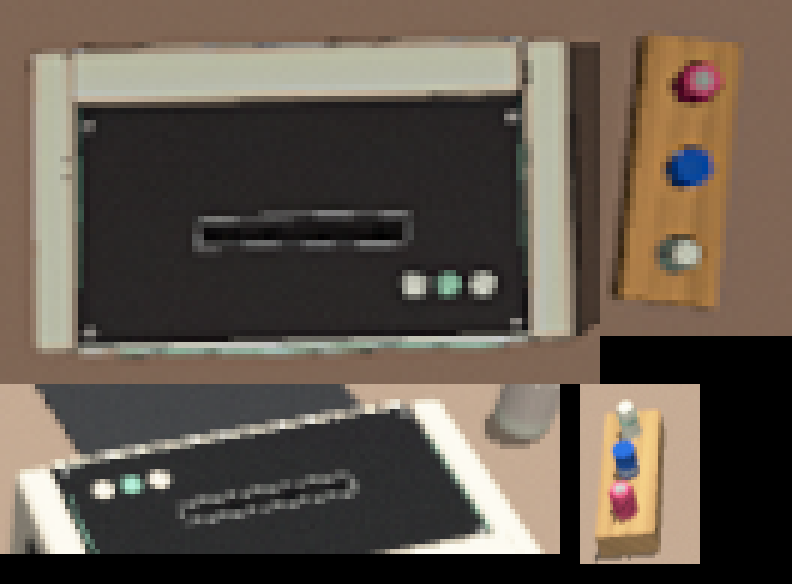

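Run:
```python
import pickle,cv2,numpy as np
from h import *
d=pickle.load(open("c0.pkl","rb"))
boxes={"top":(328,160,32,56),"scene":(145,196,40,60)}
rays={}
for n in("top","scene"):
    c=d[n];x,y,w,h=boxes[n]
    hsv=cv2.cvtColor(c["img"][y:y+h,x:x+w],cv2.COLOR_RGB2HSV)
    for nm,lo,hi in(("pink",(160,110,60),(179,255,255)),("blue",(105,150,60),(125,255,255))):
        m=cv2.inRange(hsv,lo,hi);p=cv2.convexHull(cv2.findNonZero(m)).reshape(-1,2)
        M=cv2.moments(p);u,v=M["m10"]/M["m00"]+x,M["m01"]/M["m00"]+y
        print(n,nm,cv2.countNonZero(m),u,v,[ray(c,u,v,z)[:2].round(1) for z in(52,62,70)])
        rays[n,nm]=(ray(c,u,v,0),ray(c,u,v,100))
for nm in("pink","blue"):
    (a,b),(e,f)=rays["top",nm],rays["scene",nm];u,v=b-a,f-e
    s=np.linalg.lstsq(np.c_[u,-v],e-a,rcond=None)[0];print(nm,"tri",a+u*s[0],e+v*s[1])
for n,(x,y,w,h) in {"top":(174,188,41,12),"scene":(299,171,42,14)}.items():
    c=d[n]; g=cv2.cvtColor(c["img"][y:y+h,x:x+w],cv2.COLOR_RGB2GRAY)
    m=(g>50).astype(np.uint8); p=cv2.findNonZero(m).reshape(-1,2)+[x,y]
    W=np.array([ray(c,*q,100)[:2] for q in p]); r=cv2.minAreaRect(W.astype(np.float32));b=cv2.boxPoints(r)
    print(n,len(p),"centre",r); 
    cc=np.mean(W,0);e=np.linalg.svd(W-cc)[2][0];print(" pca",cc,np.degrees(np.arctan2(*e[::-1])))
# block and cutter orientation from top image
c=d["top"];hsv=cv2.cvtColor(c["img"],cv2.COLOR_RGB2HSV)[155:218,328:360]
m=cv2.inRange(hsv,(8,120,100),(25,255,255))
p=cv2.findNonZero(m).reshape(-1,2)+[328,155]
r=cv2.minAreaRect(np.array([ray(c,*q,34)[:2] for q in p],np.float32));print("block",r)
```

```text
top pink 28 343.60919540229884 173.48275862068965 [array([ 598.8, -344.2]), array([ 597.8, -342. ]), array([ 597.1, -340.3])]
top blue 32 342.2244897959184 187.58503401360545 [array([ 549.6, -339.2]), array([ 548.9, -337.1]), array([ 548.5, -335.5])]
scene pink 70 158.91555555555556 234.23555555555555 [array([ 601. , -342.7]), array([ 608.8, -341.4]), array([ 614.9, -340.3])]
scene blue 51 159.21399176954733 219.11522633744855 [array([ 545.2, -339. ]), array([ 553.6, -337.7]), array([ 560.3, -336.7])]
pink tri [ 599.00411134 -344.59871676   49.90019896] [ 599.15482597 -342.99766067   49.57323057]
blue tri [ 549.26872552 -338.22582589   56.80238464] [ 549.25510188 -338.37413261   56.83266311]
top 128 centre ((519.6226806640625, 166.66891479492188), (20.042049407958984, 119.90013122558594), 0.6336239576339722)
 pca [519.59998515 166.67944834] -88.0864070677061
scene 168 centre ((521.8634643554688, 166.29908752441406), (122.6847915649414, 49.22005081176758), 78.03226470947266)
 pca [520.46795125 164.84638607] -90.33522749454562
block ((549.458984375, -338.4505615234375), (57.31987762451172, 156.65176391601562), 84.13380432128906)
```

```bash
python3 -m inch '[[[0.1135,0.0594,-0.027,0,0,-0.0111,1],[0.1135,0.0594,-0.027,0,0,-0.0111,1],[0.1135,0.0594,-0.027,0,0,-0.0111,1],[0.1135,0.0594,-0.027,0,0,-0.0111,1],[0.1135,0.0594,-0.027,0,0,-0.0111,1],[0.1135,0.0594,-0.027,0,0,-0.0111,1],[0.1135,0.0594,-0.027,0,0,-0.0111,1],[0.1135,0.0594,-0.027,0,0,-0.0111,1],[0.1135,0.0594,-0.027,0,0,-0.0111,1],[0.1135,0.0594,-0.027,0,0,-0.0111,1],[0,0,0,0,0,0,1],[0,0,0,0,0,0,1]]]' 20
python3 - <<'E'
import pickle,cv2,numpy as np
from h import *
d=pickle.load(open("c0.pkl","rb"));c=d["top"]
x,y,w,h=144,156,100,64
im=c["img"][y:y+h,x:x+w];g=cv2.cvtColor(im,cv2.COLOR_RGB2GRAY)
for nm,m,z in(("plate",(g<60).astype(np.uint8),100),("cream",(g>150).astype(np.uint8),100)):
    m[:,94:]=0
    n,l,s,_=cv2.connectedComponentsWithStats(m);k=1+np.argmax(s[1:,4])
    ps=[]
    q=np.argwhere(l==k)
    e=np.array([ray(c,cc+x,q[q[:,1]==cc][:,0].min()+y,z)[:2] for cc in range(18,84)]) # far edge
    f=np.array([ray(c,cc+x,q[q[:,1]==cc][:,0].max()+y,z)[:2] for cc in range(18,84)])
    for E in(e,f):
        vx,vy,x0,y0=cv2.fitLine(E.astype(np.float32),cv2.DIST_HUBER,0,.01,.01).ravel();print(nm,np.degrees(np.arctan2(vy,vx)),x0,y0)
    r=cv2.minAreaRect(np.array([ray(c,a+x,b+y,z)[:2] for b,a in q],np.float32));print(r)
E
```

```text
time_s: 1.6
tool_pos: [598.4, -344.5, 109.9]
orientation: [[0.995, -0.104, -0.001], [-0.104, -0.995, 0.0], [-0.001, -0.0, -1.0]]
wrist_force: [-0.1, -0.6, 0.1]
grip_width: 93.1
finger_force: 0.0
plate -87.40939 589.6975 168.44548
plate -87.96955 461.72495 165.9224
((526.8399658203125, 167.23583984375), (133.6236572265625, 246.6680145263672), 2.1021058559417725)
cream -87.429886 618.7667 205.80013
cream -87.429 596.4615 167.45612
((540.4835815429688, 181.46148681640625), (162.197021484375, 265.820068359375), 2.1668126583099365)
```

```bash
python3 -m inch '[[[0.0015,0.0,-0.06,0,0,0,1],[0,0,-0.06,0,0,0,1],[0,0,-0.055,0,0,0,1],[0,0,0,0,0,0,1],[0,0,0,0,0,0,-1],[0,0,0,0,0,0,-1],[0,0,0,0,0,0,-1],[0,0,0,0,0,0,-1],[0,0,0,0,0,0,-1],[0,0,0,0,0,0,-1]]]' 20
```

```text
time_s: 2.85
tool_pos: [599.5, -344.6, 40.6]
orientation: [[0.995, -0.105, -0.0], [-0.105, -0.995, 0.0], [-0.0, -0.0, -1.0]]
wrist_force: [-0.1, 0.5, -0.1]
grip_width: 37.6
finger_force: 0.0
```

```bash
python3 -m inch '[[[0,0,0,0,0,0,-1],[0,0,0,0,0,0,-1],[0,0,0,0,0,0,-1],[0,0,0,0,0,0,-1],[0,0,0,0,0,0,-1]]]' 25
```

```text
time_s: 3.48
tool_pos: [599.4, -344.6, 40.6]
orientation: [[0.995, -0.105, -0.0], [-0.105, -0.995, 0.0], [-0.0, -0.0, -1.0]]
wrist_force: [-0.1, -0.3, -0.9]
grip_width: 21.6
finger_force: 25.0
```

```bash
python3 -m inch '[[[0,0,0.05,0,0,0,-1],[0,0,0.1,0,0,0,-1],[0,0,0.1,0,0,0,-1],[0,0,0.125,0,0,0,-1],[0,0,0,0,0,0,-1],[0,0,0,0,0,0,-1]]]' 35
python3 - <<'E'
from cell import arm
import cv2,numpy as np
c=arm.read_camera("scene");cv2.imwrite("pics/s1.png",cv2.resize(c["img"][110:270,80:260],None,fx=3,fy=3)[:,:,::-1])
E
```

```text
time_s: 4.22
tool_pos: [599.5, -344.7, 191.7]
orientation: [[0.995, -0.105, 0.001], [-0.105, -0.995, -0.001], [0.001, 0.001, -1.0]]
wrist_force: [-0.5, 1.1, -1.9]
grip_width: 21.6
finger_force: 35.0
```

View pics/s1.png

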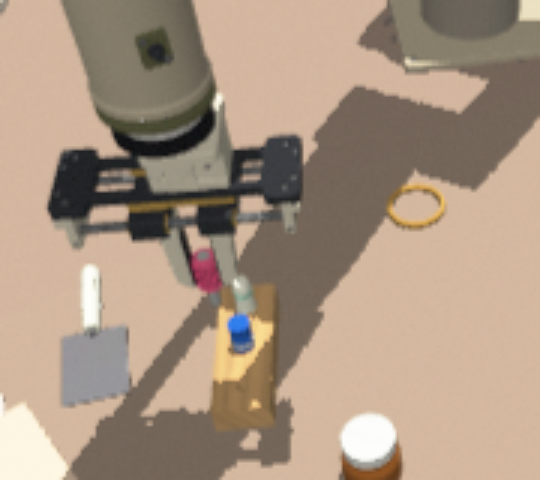

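The pin is held upright between the fingers (crop position (205,268)) and the other two tools are still in the block. Next I'll carry it to the slot's -y end, above the plate.

```bash
python3 -m inch '[[[-0.0194,0.1168,0,0,0,0.0046,-1],[-0.0194,0.1168,0,0,0,0.0046,-1],[-0.0194,0.1168,0,0,0,0.0046,-1],[-0.0194,0.1168,0,0,0,0.0046,-1],[-0.0194,0.1168,0,0,0,0.0046,-1],[-0.0194,0.1168,0,0,0,0.0046,-1],[-0.0194,0.1168,0,0,0,0.0046,-1],[-0.0194,0.1168,0,0,0,0.0046,-1],[-0.0194,0.1168,0,0,0,0.0046,-1],[-0.0194,0.1168,0,0,0,0.0046,-1],[0,0,-0.03,0,0,0,-1],[0,0,-0.06,0,0,0,-1],[0,0,0,0,0,0,-1],[0,0,0,0,0,0,-1]]]'
python3 - <<'E'
from cell import arm
import cv2,numpy as np
for n,(x,y,w,h) in{"scene":(255,120,130,100),"top":(144,140,100,80)}.items():
    c=arm.read_camera(n)
    cv2.imwrite(f"pics/{n}2.png",cv2.resize(c["img"][y:y+h,x:x+w],None,fx=5,fy=5)[:,:,::-1])
E
```

```text
time_s: 6.02
tool_pos: [521.7, 121.7, 154.4]
orientation: [[0.999, 0.039, -0.001], [0.039, -0.999, -0.0], [-0.001, 0.0, -1.0]]
wrist_force: [0.3, 0.2, 0.5]
grip_width: 21.2
finger_force: 35.0
```

View pics/scene2.png

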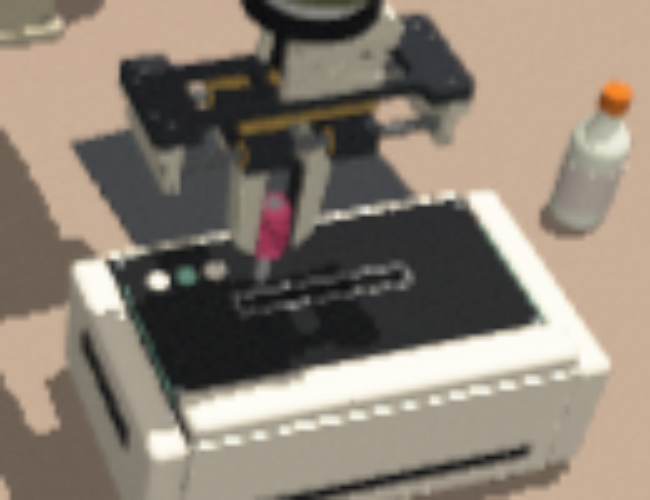

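Pink head at (272,228), stem tip at (262,277) in the crop, over the slot's left (-y) end; upright relative to the fingers. Descend gently.

```bash
python3 -m inch '[[[0,0.002,-0.02,0,0,0,-1],[0,0,-0.02,0,0,0,-1],[0,0,-0.005,0,0,0,-1],[0,0,0,0,0,0,-1]]]'; python3 -m inch '[[[0,0,-0.0025,0,0,0,-1],[0,0,-0.0025,0,0,0,-1],[0,0,0,0,0,0,-1]]]';python3 -m inch '[[[0,0,-0.0025,0,0,0,-1],[0,0,-0.0025,0,0,0,-1],[0,0,0,0,0,0,-1]]]'
```

```text
time_s: 6.62
tool_pos: [521.6, 123.3, 136.2]
orientation: [[0.999, 0.04, -0.001], [0.04, -0.999, -0.0], [-0.001, 0.0, -1.0]]
wrist_force: [0.3, 0.8, 0.0]
grip_width: 21.4
finger_force: 35.0
time_s: 7.0
tool_pos: [521.9, 123.4, 134.6]
orientation: [[0.999, 0.04, 0.0], [0.04, -0.999, 0.0], [0.0, -0.0, -1.0]]
wrist_force: [-1.0, 0.5, -0.3]
grip_width: 21.2
finger_force: 35.0
time_s: 7.38
tool_pos: [521.8, 123.3, 132.5]
orientation: [[0.999, 0.04, -0.0], [0.04, -0.999, -0.0], [-0.0, 0.0, -1.0]]
wrist_force: [0.5, 0.0, -0.6]
grip_width: 21.4
finger_force: 35.0
```

```bash
python3 -m inch '[[[0,0,-0.005,0,0,0,-1],[0,0,-0.0075,0,0,0,-1],[0,0,0,0,0,0,-1]]]'; python3 -m inch '[[[0,0,-0.0025,0,0,0,-1],[0,0,-0.0025,0,0,0,-1],[0,0,0,0,0,0,-1]]]';python3 -m inch '[[[0,0,-0.0025,0,0,0,-1],[0,0,-0.0,0,0,0,-1],[0,0,0,0,0,0,-1]]]'
```

```text
time_s: 7.75
tool_pos: [521.6, 123.3, 127.2]
orientation: [[0.999, 0.04, -0.001], [0.04, -0.999, -0.0], [-0.001, 0.0, -1.0]]
wrist_force: [-0.0, 0.7, -0.3]
grip_width: 21.6
finger_force: 35.0
time_s: 8.12
tool_pos: [521.8, 123.3, 125.5]
orientation: [[0.999, 0.04, -0.0], [0.04, -0.999, -0.0], [-0.0, -0.0, -1.0]]
wrist_force: [-0.6, 0.3, -1.0]
grip_width: 21.7
finger_force: 35.0
time_s: 8.5
tool_pos: [521.9, 123.4, 124.6]
orientation: [[0.999, 0.04, -0.0], [0.04, -0.999, 0.0], [-0.0, -0.0, -1.0]]
wrist_force: [0.1, 0.6, -0.5]
grip_width: 21.5
finger_force: 35.0
```

```bash
for i in 1 ; do python3 -m inch '[[[0,0,-0.0025,0,0,0,-1],[0,0,0,0,0,0,-1]]]'; done; python3 -m inch '[[[0,0,-0.0025,0,0,0,-1],[0,0,0,0,0,0,-1]]]'
```

```text
time_s: 8.75
tool_pos: [522.2, 123.4, 124.3]
orientation: [[0.999, 0.04, 0.001], [0.04, -0.999, 0.0], [0.001, -0.0, -1.0]]
wrist_force: [-1.7, -0.2, 4.0]
grip_width: 21.4
finger_force: 35.0
time_s: 9.0
tool_pos: [522.4, 123.4, 124.1]
orientation: [[0.999, 0.04, 0.001], [0.04, -0.999, 0.0], [0.001, -0.0, -1.0]]
wrist_force: [-4.2, -0.3, 10.3]
grip_width: 21.5
finger_force: 35.0
```

```bash
python3 -m inch '[[[-0.0002,0.005,-0.0005,0,0,0,-1],[-0.0002,0.005,0,0,0,0,-1],[-0.0002,0.005,0,0,0,0,-1],[-0.0002,0.005,0,0,0,0,-1],[-0.0002,0.005,0,0,0,0,-1]]]'; python3 -m inch '[[[-0.0002,0.005,0,0,0,0,-1],[-0.0002,0.005,0,0,0,0,-1],[-0.0002,0.005,0,0,0,0,-1],[-0.0002,0.005,0,0,0,0,-1],[-0.0002,0.005,0,0,0,0,-1]]]'
```

```text
time_s: 9.62
tool_pos: [523.0, 132.3, 124.1]
orientation: [[0.999, 0.039, 0.003], [0.039, -0.999, -0.002], [0.003, 0.002, -1.0]]
wrist_force: [-0.1, -6.1, 9.2]
grip_width: 21.6
finger_force: 35.0
time_s: 10.25
tool_pos: [522.7, 142.3, 124.1]
orientation: [[0.999, 0.039, 0.004], [0.039, -0.999, -0.002], [0.003, 0.002, -1.0]]
wrist_force: [0.2, -5.2, 7.9]
grip_width: 21.2
finger_force: 35.0
```

```bash
python3 -m inch '[[[-0.0022,0.005,0,0,0,0,-1],[-0.0002,0.005,0,0,0,0,-1],[-0.0002,0.005,0,0,0,0,-1],[-0.0002,0.005,0,0,0,0,-1],[-0.0002,0.005,0,0,0,0,-1]]]'; python3 -m inch '[[[-0.0002,0.005,0,0,0,0,-1],[-0.0002,0.005,0,0,0,0,-1],[-0.0002,0.005,0,0,0,0,-1],[-0.0002,0.005,0,0,0,0,-1],[-0.0002,0.005,0,0,0,0,-1]]]'
```

```text
time_s: 10.88
tool_pos: [521.5, 152.3, 124.1]
orientation: [[0.999, 0.039, 0.004], [0.039, -0.999, -0.002], [0.003, 0.002, -1.0]]
wrist_force: [-0.8, -5.9, 8.1]
grip_width: 21.6
finger_force: 35.0
time_s: 11.5
tool_pos: [521.1, 162.3, 124.2]
orientation: [[0.999, 0.039, 0.004], [0.039, -0.999, -0.002], [0.003, 0.002, -1.0]]
wrist_force: [0.3, -5.5, 8.6]
grip_width: 21.5
finger_force: 35.0
```

```bash
python3 -m inch '[[[-0.0002,0.005,0,0,0,0,-1],[-0.0002,0.005,0,0,0,0,-1],[-0.0002,0.005,0,0,0,0,-1],[-0.0002,0.005,0,0,0,0,-1],[-0.0002,0.005,0,0,0,0,-1]]]'; python3 -m inch '[[[-0.0002,0.005,0,0,0,0,-1],[-0.0002,0.005,0,0,0,0,-1],[-0.0002,0.005,0,0,0,0,-1],[-0.0002,0.005,0,0,0,0,-1],[-0.0002,0.005,0,0,0,0,-1]]]'
```

```text
time_s: 12.12
tool_pos: [520.6, 172.3, 124.1]
orientation: [[0.999, 0.039, 0.003], [0.039, -0.999, -0.002], [0.003, 0.002, -1.0]]
wrist_force: [1.2, -6.0, 9.6]
grip_width: 21.7
finger_force: 35.0
time_s: 12.75
tool_pos: [520.2, 182.4, 124.1]
orientation: [[0.999, 0.039, 0.003], [0.039, -0.999, -0.001], [0.003, 0.002, -1.0]]
wrist_force: [0.8, -5.5, 9.4]
grip_width: 21.5
finger_force: 35.0
```

```bash
python3 -m inch '[[[-0.0002,0.005,0,0,0,0,-1],[-0.0002,0.005,0,0,0,0,-1],[-0.0002,0.005,0,0,0,0,-1],[-0.0002,0.005,0,0,0,0,-1],[-0.0002,0.005,0,0,0,0,-1]]]'; python3 -m inch '[[[-0.0002,0.005,0,0,0,0,-1],[-0.0002,0.005,0,0,0,0,-1],[-0.0002,0.005,0,0,0,0,-1],[-0.0002,0.005,0,0,0,0,-1]]]'
```

```text
time_s: 13.38
tool_pos: [519.6, 192.7, 123.7]
orientation: [[0.999, 0.039, 0.003], [0.039, -0.999, -0.001], [0.003, 0.001, -1.0]]
wrist_force: [0.4, -1.7, 3.0]
grip_width: 21.3
finger_force: 35.0
time_s: 13.88
tool_pos: [517.8, 199.7, 121.9]
orientation: [[0.999, 0.039, -0.001], [0.039, -0.999, -0.003], [-0.001, 0.003, -1.0]]
wrist_force: [0.5, -11.9, -0.0]
grip_width: 21.6
finger_force: 35.0
```

It dropped: z is down 2 mm and the side force is up. I'll back off to the centre of the socket and lower it.

```bash
python3 -m inch '[[[0.0015,-0.006,0,0,0,0,-1],[0,0,-0.0025,0,0,0,-1],[0,0,0,0,0,0,-1]]]'; python3 -m inch '[[[0,0,-0.004,0,0,0,-1],[0,0,0,0,0,0,-1]]]'
```

```text
time_s: 14.25
tool_pos: [518.7, 198.9, 121.6]
orientation: [[0.999, 0.04, 0.0], [0.04, -0.999, -0.0], [0.0, 0.0, -1.0]]
wrist_force: [0.8, -2.0, 1.5]
grip_width: 21.4
finger_force: 35.0
time_s: 14.5
tool_pos: [519.0, 198.6, 120.4]
orientation: [[0.999, 0.04, 0.001], [0.04, -0.999, -0.001], [0.001, 0.001, -1.0]]
wrist_force: [0.4, -4.1, 3.6]
grip_width: 21.4
finger_force: 35.0
```

```bash
python3 -m inch '[[[0,-0.004,0,0,0,0,-1],[0,0,0,0,0,0,-1]]]'; python3 -m inch '[[[0,0,-0.004,0,0,0,-1],[0,0,-0.004,0,0,0,-1],[0,0,0,0,0,0,-1]]]'
```

```text
time_s: 14.75
tool_pos: [518.3, 197.6, 119.5]
orientation: [[0.999, 0.04, -0.0], [0.04, -0.999, 0.001], [-0.0, -0.001, -1.0]]
wrist_force: [0.6, 0.1, 0.2]
grip_width: 20.9
finger_force: 35.0
time_s: 15.12
tool_pos: [518.3, 197.4, 116.2]
orientation: [[0.999, 0.04, -0.001], [0.04, -0.999, -0.0], [-0.001, 0.0, -1.0]]
wrist_force: [1.0, -1.0, -0.9]
grip_width: 21.6
finger_force: 35.0
```

```bash
python3 -m inch '[[[0,0,-0.006,0,0,0,-1],[0,0,-0.006,0,0,0,-1],[0,0,0,0,0,0,-1]]]'; python3 -m inch '[[[0,0,-0.006,0,0,0,-1],[0,0,-0.003,0,0,0,-1],[0,0,0,0,0,0,-1]]]'
```

```text
time_s: 15.5
tool_pos: [518.3, 197.3, 111.4]
orientation: [[0.999, 0.04, -0.001], [0.04, -0.999, -0.0], [-0.001, 0.0, -1.0]]
wrist_force: [-0.7, -0.6, 0.3]
grip_width: 21.2
finger_force: 35.0
time_s: 15.88
tool_pos: [518.4, 197.3, 108.1]
orientation: [[0.999, 0.04, -0.0], [0.04, -0.999, -0.0], [-0.0, 0.0, -1.0]]
wrist_force: [-0.8, -0.2, -0.7]
grip_width: 21.3
finger_force: 35.0
```

```bash
python3 -m inch '[[[0,0,-0.0025,0,0,0,-1],[0,0,-0.0025,0,0,0,-1],[0,0,0,0,0,0,-1]]]'; python3 -m inch '[[[0,0,-0.0025,0,0,0,-1],[0,0,0,0,0,0,-1],[0,0,0,0,0,0,-1]]]'
```

```text
time_s: 16.25
tool_pos: [518.6, 197.4, 106.5]
orientation: [[0.999, 0.04, 0.0], [0.04, -0.999, 0.0], [0.0, -0.0, -1.0]]
wrist_force: [-1.1, 0.1, 2.2]
grip_width: 21.7
finger_force: 35.0
time_s: 16.62
tool_pos: [518.8, 197.4, 106.5]
orientation: [[0.999, 0.04, 0.001], [0.04, -0.999, 0.0], [0.001, -0.0, -1.0]]
wrist_force: [-5.0, -1.5, 9.2]
grip_width: 21.2
finger_force: 35.0
```

```bash
python3 -m inch '[[[0,0,0.002,0,0,0,-1],[0,0,0,0,0,0,-1],[0,0,0,0,0,0,0],[0,0,0,0,0,0,0],[0,0,0,0,0,0,0],[0,0,0,0,0,0,0],[0,0,0,0,0,0,0]]]'; python3 -m inch '[[[0,0,0.02,0,0,0,0],[0,0,0.05,0,0,0,0],[0,0,0.1,0,0,0,0],[0,0,0.1,0,0,0,0],[0,-0.1,0.05,0,0,0,0],[0,-0.15,0,0,0,0,0],[0,-0.15,0,0,0,0,0],[0,-0.15,0,0,0,0,0],[0,0,0,0,0,0,0],[0,0,0,0,0,0,0]]]'
python3 - <<'E'
from cell import arm
import cv2,numpy as np
from h import *
o=[]
for n,(x,y,w,h) in{"scene":(255,130,130,100),"top":(144,140,100,100)}.items():
    c=arm.read_camera(n);im=c["img"][y:y+h,x:x+w]
    m=cv2.inRange(cv2.cvtColor(im,cv2.COLOR_RGB2HSV),(160,110,60),(179,255,255))
    M=cv2.moments(m,True);u,v=M["m10"]/M["m00"]+x,M["m01"]/M["m00"]+y;print(n,M["m00"],u,v,[ray(c,u,v,z)[:2].round(1) for z in(118,136)])
    o.append(cv2.resize(im,(w*400//h,400)))
cv2.imwrite("pics/end.png",np.hstack(o)[:,:800,::-1]);print(arm.get_obs()["wrist_force"])
E
```

```text
time_s: 17.5
tool_pos: [518.5, 197.3, 106.0]
orientation: [[0.999, 0.04, -0.0], [0.04, -0.999, -0.0], [-0.0, 0.0, -1.0]]
wrist_force: [0.4, 0.1, 0.3]
grip_width: 46.6
finger_force: 0.0
time_s: 18.75
tool_pos: [518.9, -22.5, 235.3]
orientation: [[0.999, 0.039, 0.002], [0.039, -0.999, 0.0], [0.002, -0.0, -1.0]]
wrist_force: [1.1, 0.2, 0.4]
grip_width: 46.4
finger_force: 0.0
scene 88.0 328.77272727272725 172.1931818181818 [array([523. , 196.8]), array([539.9, 186.9])]
top 35.0 183.57142857142856 194.22857142857143 [array([517.7, 198.2]), array([517., 195.])]
[0.03311639 0.30482472 0.02116388]
```

```bash
ls pics/end.png
```

```text
pics/end.png
```

View pics/end.png

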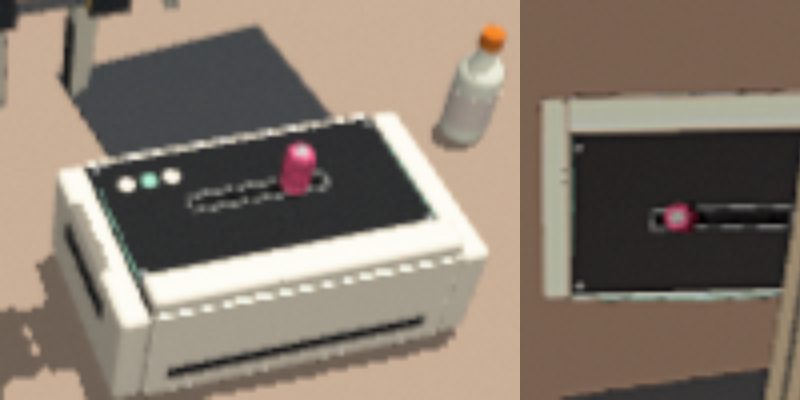

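The pink head is seated on the plate at (298,170) in the scene crop, on the slot line in both views. It is released and the gripper is clear, so I'll hand in.

```bash
python3 -c "
from cell import arm
print(arm.finish_job())"
```

```text
the job is handed in; nothing more can be done
None
```

The lock pin is home in the carriage socket with its head on the top plate, and it was released with the gripper clear before I handed the job in at about 19 s; the hand-in gave no verdict.

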